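# Lower and lock the twist-lock inspection loupe onto an eyepiece

### The arm

A 6-joint arm with a two-finger parallel gripper is mounted at the origin on the work surface. World frame = base frame: x ahead of the robot, y to its left, z up, the work surface at z = 0. Lengths are in m, angles in rad, forces in N, time in s.
With the tool pointing down it reaches from about 0.275 to 0.85 m from the base axis. Payload 5.2 kg.
Tool frame: the origin (TCP) lies at the very end of the fingers, on their centre line; the grasp point (between the pads) lies 19 mm behind it; z points along the fingers, y is the direction in which the jaws open and shut (so a half turn about z gives the same grasp; the last joint's range is limited). The gripper opens to 85 mm and grips with 20 to 120 N. Pads are 22 mm wide; open, the fingers measure 114 mm over their backs; the gripper's body (76 mm by 85 mm) begins 54 mm behind the grasp point. The pads swing forward as they close: fully open they stand 13 mm farther back than shut.
Start: joints at [-1.423, 0.259, 1.535, -0, 1.348, -0.203], TCP at [0.189, -0.517, 0.231] pointing down, gripper open.
Joint ranges: [-3.14, 3.14], [-0.91, 2.08], [0.19, 2.58], [-1.22, 4.36], [0.22, 2.71], [-3.12, 3.12]. Speed limits (rad/s): [2.57, 2.57, 3.14, 3.14, 3.14, 3.14].

### API

Orientations are given as a rotation vector (axis times angle).
In Python, from bench import * gives the robot as it stands.
- The arm moves only by the tool jog_arm, never from a script. Its argument "motion" is a list of rows, each an object of numbers: "tx", "ty", "tz": the shift along the tool's x, y, z in mm; "yaw": the turn about the tool's z in degrees. A call has 1 to 10 rows; each row shifts and turns the commanded pose from where the row before left it, along the tool's axes as they then stand; what a row does not reach is not made up. A row lasts 1/8 s, in which the tool goes at most 62.5 mm and 10.7 degrees, less where a joint would pass 70% of its speed; a pose out of reach is approached as far as the arm can. A call is refused whole if a number of a shift passes 62.5 or a number of a turn 10.7, either way. A call with a gripper value outside its range is refused whole. "fingers" is the gripper's target within -1 to 1 (fully open at 1, half-way at 0, shut at -1), set as the call begins (left out, the last holds). The fingers move at their own pace and stop on an object; "squeeze" is the grip in N (left out, the last holds). Time passes only in rows, so rows that do not move let the fingers close. It gives the time, the measured TCP pose, the force and the opening at its end, in the units of the state.
- sense(): the state, without advancing time (a new reading comes with each control period).
- capture(name): name is "scene" or "top" or "wrist"; returns (picture, depth): 400x640x3 uint8, red, green, blue; 400x640 float32, m along the optical axis (not along the pixel's ray), 0 where there is no reading.
- camera_model(name): a dict with "fov_y" (degrees; the focal length in pixels is half the picture's height over the tangent of half this angle, whatever the lens; pixels are square), "cx", "cy" (the principal point, pixels), "distortion" ([k1, k2, p1, p2, k3] as OpenCV has them; the pictures are not rectified), "R" (3x3) and "t" (3): a world point X has camera coordinates R X + t; the wrist camera has in their place "T_tool_cam" (4x4, takes a point from camera to tool coordinates, whose origin is the TCP and whose axes are the flange's). Camera axes: x right, y down, z forward; pixel columns grow to the right and rows downward; lengths in m; the calibration is good to about 2 mm. A picture is of the moment at which its call begins: read the wrist's pose just before it. camera_model takes no time and is no camera call.
- hand_in(): hands the job in, once; it reports no verdict.
The state is a dict: "time": time; "q": joint angles; "qvel": joint speeds; "tau": joint torques, N m; "position": TCP position; "orientation": TCP orientation; "ft_force": force on the tool from outside, world axes, zero at the start; "moment": the same for the moment, N m; "finger_gap": finger opening in m.
Only numpy, scipy, OpenCV 4.12 (cv2) and the standard library are available. Lean on these libraries where they do the work, as an engineer would, in place of code of your own. Each camera call takes 0.05 s, during which the arm holds its last target.

### The job

Set the inspection loupe over the light box for the black eyepiece standing under it: twist the loupe's head anticlockwise (seen from above) by about 60 degrees to unlock it, slide it down until its soft rubber nose rests lightly on the eyepiece's eyecup, and twist it fully back clockwise to lock it there. Never press hard on the eyepiece, leave it and the other parts on the light box where they stand, and let go of the loupe at the end.

Things in the scene. Friction and masses are not known exactly. Their poses are not given: they have to be found in the camera images.
- stand: Fixed grey light box 220 x 280 x 40 mm with a loupe stand. Origin: centre of its underside on the table, right below the loupe's axis; z up. A column stands 83 mm to its -x side; an arm carries the round lock housing (48 mm diameter, 145 to 185 mm above the table) around the loupe's vertical axis. Nothing fixed is higher than 187 mm.
- head (a point): Centre of the loupe's grip head: black block 46 (x) x 34 (y) x 32 mm (z) on top of the upright aluminium barrel (29 mm diameter); the lens mount on it adds 5 mm. Grasp from above across its two long upright faces (its +y and -y, 34 mm apart). 271 mm above the table when fully up, underside then 70 mm above the housing. Turns and sinks with the loupe; when locked its axes are parallel to the stand's.
- barrel (a joint): Twist of the whole loupe about its vertical axis, rad: 0 = fully locked (stop), grows anticlockwise seen from above, stop at 1.2. An eccentric in the housing clamps it below about 0.85 (holds some 20 N lengthwise at 0); above 0.85 it is free to slide. Turning out of and into the lock takes up to about 0.6 N m. Stays where it is left.
- extension (a joint): Slide of the loupe barrel, m: 0 = fully up, grows as the loupe goes down, stop at 0.06. Unlocked it carries its own weight (about 2.5 N) by a friction of 4 N, so pushing it down takes about 2 N.
- nose: Round rubber nose disc under the barrel, 34 mm diameter, 8 mm thick; origin at the centre of its underside, 131 mm below the head's centre when unpressed. It is springy: it gives 1 mm per 4 N, up to 3 mm, then it is solid. At the start it hangs at least 16 mm above the eyecup.
- eyepiece: Black long eye-relief eyepiece, 45 mm diameter, 250 g, upright and loose in a low seat on the light box under the nose; origin: centre of its underside, 40 mm above the table. Its eyecup (flat top, 41 mm diameter) stands 55 mm above the origin when wound in, but may be wound out by 0 to 20 mm more; how far is not measured. The eyecup does not give under a light press.
- ortho: Bystander: small cream eyepiece, 32 mm diameter, 46 mm tall, standing on the light box; origin at its underside. Leave alone.
- bushing: Bystander: brass reducer bushing, 40 mm diameter flange, 28 mm tall, on the light box; origin at its underside. Leave alone.
- ring: Bystander: knurled brass compression ring, 40 mm diameter, 12 mm tall, on the light box; origin at its underside. Leave alone.
Mind the look-alikes: they are no part of the job. Of the things that look like the eyepiece, the largest one is meant.

How it is judged:
On the way, in this order (a step that is already met when the one before it is completed fails the run):
1. the loupe is twisted anticlockwise until it is unlocked (value of joint barrel above 0.85 rad), for 0.1 s.
2. still unlocked, it is slid down until the nose rests on the eyecup (contact force between nose and eyepiece above 0.5 N and value of joint barrel above 0.85 rad), for 0.1 s.
3. the loupe is twisted back to the locked position with the nose still on the eyecup (value of joint barrel below 0.15 rad and contact force between nose and eyepiece above 0.5 N), for 0.2 s.
At the end, for the whole second after the job is handed in: The loupe is locked (twist under 0.15 rad) and at rest with its nose resting on the eyecup (0.5 to 8 N), the eyepiece upright within 0.06 rad, at rest and within 5 mm of where it was, and the cream eyepiece, bushing and ring within 10 mm of where they were (all of step 3 and contact force between nose and eyepiece below 8 N and linear speed of nose below 0.005 m/s and linear speed of eyepiece below 0.01 m/s and angle between eyepiece's own z axis and vertical below 0.06 rad and distance of eyepiece from where it was at the start of the episode below 0.005 m and distance of each of ortho, bushing, ring from where it was at the start of the episode below 0.01 m); the robot touches nothing.
It fails at once if the nose presses on the eyepiece with more than 8 N (contact force between nose and eyepiece above 8 N).
It fails at once if the eyepiece is shifted by more than 5 mm (distance of eyepiece from where it was at the start of the episode above 0.005 m).
It fails at once if the robot touches the eyepiece (contact force between any of the fingers, the arm and eyepiece above 0.5 N).
It fails at once if a bystander is moved by more than 10 mm (distance of any of ortho, bushing, ring from where it was at the start of the episode above 0.01 m).
It also fails if it takes over 54 s, if anything falls off the work surface, if the arm or the gripper's body presses on something with over 40 N, if the wrist force passes 120 N, or if a joint passes its speed limit or range.

## Working session

There is one attempt and no reset: what is moved stays moved. The work goes in short steps, Python scripts to look and compute and a tool call to move; the robot and the scene stay as the last step left them, time stands still between calls to the robot, and variables do not carry over. Pictures are saved under pics/ and viewed, and the job is handed in when it is done.

Besides the shell and the picture viewer there is one more tool, called after "Call:" as name(argument=value, ...) on one line, values as JSON. jog_arm: Moves the arm, as the interface text tells. Its arguments: {"type":"object","properties":{"motion":{"type":"array","items":{"type":"object","properties":{"tx":{"type":"number"},"ty":{"type":"number"},"tz":{"type":"number"},"yaw":{"type":"number"}}}},"fingers":{"type":"number"},"squeeze":{"type":"number"}},"required":["motion"]}

```bash
mkdir -p pics; ls
python3 - <<'E'
from bench import *
import cv2,numpy as np
s=sense();print({k:np.round(v,4).tolist() for k,v in s.items()})
for n in ["scene","top"]:
    p,d=capture(n);np.savez(f"pics/{n}0.npz",p=p,d=d);cv2.imwrite(f"pics/{n}0.png",p[:,:,::-1])
for n in ["scene","top","wrist"]:
    print(n,{k:np.round(v,4).tolist() for k,v in camera_model(n).items()})
E
```

```text
pics
{'time': 0.0, 'q': [-1.4228, 0.2593, 1.5361, -0.0, 1.348, -0.2028], 'qvel': [0.0006, -0.0, -0.001, 0.0, -0.0012, 0.0007], 'tau': [0.0008, -44.603, -29.0569, -0.0001, 0.0119, -0.0], 'position': [0.1889, -0.516, 0.2305], 'orientation': [-3.0916, -0.5479, -0.0001], 'ft_force': [-0.2612, -0.5232, 0.305], 'moment': [-0.0286, -0.0039, 0.024], 'finger_gap': 0.085}
scene {'fov_y': 50.408, 'cx': 318.868, 'cy': 195.0153, 'distortion': [0.021, 0.0, 0.0, 0.0, 0.0], 'R': [[0.5245, 0.8514, -0.0037], [0.4954, -0.3087, -0.812], [-0.6925, 0.4241, -0.5837]], 't': [-0.3342, -0.1048, 1.2376]}
top {'fov_y': 49.3739, 'cx': 313.5076, 'cy': 203.8163, 'distortion': [-0.043, 0.0, 0.0, 0.0, 0.0], 'R': [[0.0195, -0.9992, 0.0338], [-0.9951, -0.0227, -0.096], [0.0967, -0.0317, -0.9948]], 't': [0.0315, 0.5741, 0.9197]}
wrist {'fov_y': 64.8103, 'cx': 314.1365, 'cy': 198.4849, 'distortion': [-0.0267, 0.0, 0.0, 0.0, 0.0], 'T_tool_cam': [[-0.0011, -0.9463, -0.3234, 0.0829], [1.0, -0.0013, 0.0006, -0.0007], [-0.001, -0.3234, 0.9463, -0.1427], [0.0, 0.0, 0.0, 1.0]]}
```

View pics/scene0.png

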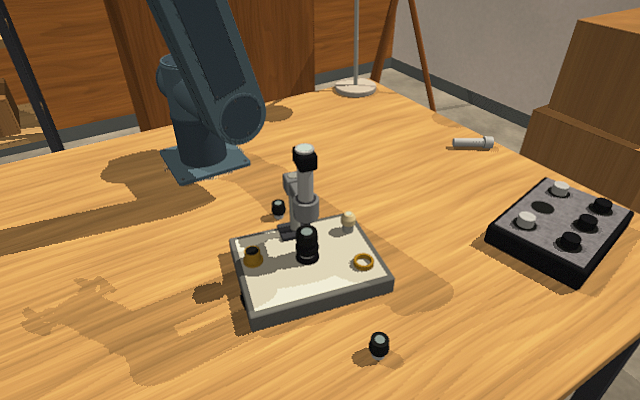

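View pics/top0.png

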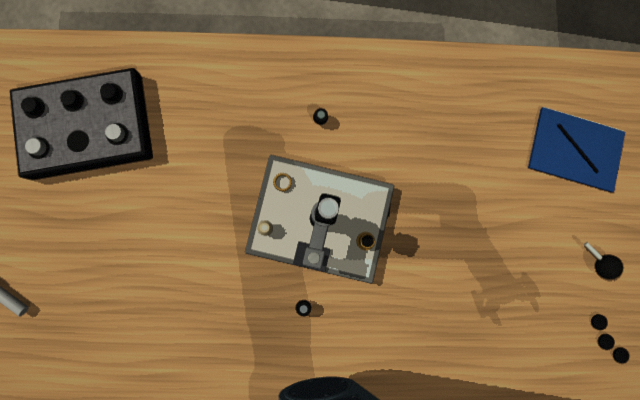

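The scene view shows the loupe head at about (304,158), with the eyepiece below it at (307,244). The bushing (253,256), ortho (348,222) and ring (363,262) stand on the box. Small look-alike eyepieces are on the table at (278,208) and (379,344), and more sit in the tray at (570,220). In the top view the head is at (327,208), with the box around it. I choose the one under the nose, which is the largest. Next I measure positions from depth.

```bash
cat > h.py <<'E'
import numpy as np,cv2
from bench import *
def K(m,h=400):
    f=h/2/np.tan(np.radians(m["fov_y"])/2); return np.array([[f,0,m["cx"]],[0,f,m["cy"]],[0,0,1.]])
def cloud(m,d,R=None,t=None):
    h,w=d.shape;u,v=np.meshgrid(np.arange(w),np.arange(h))
    pts=np.stack([u,v],-1).reshape(-1,1,2).astype(np.float64)
    n=cv2.undistortPoints(pts,K(m),np.array(m["distortion"],float)).reshape(h,w,2)
    c=np.dstack([n*d[...,None],d])
    if R is None:R,t=np.array(m["R"]),np.array(m["t"])
    X=(c-t)@R   # R^T (c-t)
    X[d==0]=np.nan
    return X
def proj(m,P):
    R=np.array(m["R"]);return cv2.projectPoints(np.atleast_2d(P).astype(float),cv2.Rodrigues(R)[0],np.array(m["t"],float),K(m),np.array(m["distortion"],float))[0].reshape(-1,2)
E
python3 - <<'E'
from h import *
for n in ["top","scene"]:
    z=np.load(f"pics/{n}0.npz");X=cloud(camera_model(n),z["d"]);p=z["p"]
    Z=X[...,2]
    # box top
    tz=X[30:60,:] if 0 else None
    near=(np.hypot(X[...,0]-0.5,X[...,1]+0.0)<5)
    if n=="top":
        win=np.zeros(Z.shape,bool);win[150:290,235:405]=1
    else:
        win=np.zeros(Z.shape,bool);win[130:335,220:400]=1
    table=np.nanmedian(Z[win&(np.abs(Z)<0.015)]);print(n,"table",table)
    m=(win&(np.abs(Z-0.04)<0.008)).astype(np.uint8)
    m=cv2.morphologyEx(m,cv2.MORPH_OPEN,np.ones((3,3)))
    P=X[m>0];print("boxtop z",np.median(P[:,2]))
    r=cv2.minAreaRect(P[:,:2].astype(np.float32)*1000);print("rect",r)
    for lo,hi in [(0.255,0.284),(0.2845,0.3),(0.15,0.19)]:
        q=X[win&(Z>lo)&(Z<hi)]
        print(lo,hi,len(q),np.nanmin(q,0).round(4),np.nanmax(q,0).round(4),np.median(q,0).round(4), cv2.minAreaRect(q[:,:2].astype(np.float32)*1000))
E
```

```text
top table 0.0014897972346754307
boxtop z 0.0417474527870865
rect ((542.4959716796875, 28.960723876953125), (280.9991149902344, 220.45603942871094), 77.66573333740234)
0.255 0.284 115 [0.518  0.0095 0.2622] [0.5666 0.0491 0.284 ] [0.5332 0.0323 0.2819] ((542.515869140625, 29.215476989746094), (34.010826110839844, 45.902523040771484), 77.6381607055664)
0.2845 0.3 480 [0.52   0.0116 0.2845] [0.5659 0.0476 0.2943] [0.5419 0.0294 0.2901] ((542.7468872070312, 29.267135620117188), (32.02406692504883, 42.47015380859375), 76.74384307861328)
0.15 0.19 842 [0.4426 0.0201 0.1514] [0.5633 0.0672 0.1898] [0.4837 0.0432 0.1828] ((502.9922180175781, 40.762577056884766), (36.82030487060547, 119.1478271484375), 81.11917114257812)
scene table -0.00028344062249375206
boxtop z 0.03967348571610128
rect ((406.0472717285156, 58.603515625), (279.3536376953125, 712.1231689453125), 77.7736587524414)
0.255 0.284 399 [0.5211 0.0085 0.2553] [0.5702 0.0417 0.284 ] [0.5643 0.0185 0.2721] ((545.3030395507812, 27.13722038269043), (32.789031982421875, 46.93803787231445), 79.83308410644531)
0.2845 0.3 206 [0.5251 0.0122 0.2845] [0.5639 0.0443 0.2912] [0.547  0.0273 0.2885] ((545.25146484375, 28.1431941986084), (31.72306251525879, 34.18809509277344), 68.17626190185547)
0.15 0.19 1237 [ 0.237 -0.018  0.15 ] [0.5703 0.0809 0.1899] [0.4951 0.0275 0.1768] ((404.58685302734375, 43.50332260131836), (328.7612609863281, 99.61241149902344), 4.2661356925964355)
```

Run:
```python
from h import *
z=np.load("pics/scene0.npz");X=cloud(camera_model("scene"),z["d"]);p=z["p"]
cv2.imwrite("pics/crop0.png",cv2.resize(p[130:280,230:400,::-1],None,fx=4,fy=4,interpolation=cv2.INTER_NEAREST)[:600,:680])
yaw=np.radians(-12.33);o=np.array([.5432,.0288]);R=np.array([[np.cos(yaw),np.sin(yaw)],[-np.sin(yaw),np.cos(yaw)]])
L=(X[...,:2]-o)@R.T
for v in range(222,268,2): print(v,[tuple((np.r_[L[v,u],X[v,u,2]]*1000).round(0).astype(int)) for u in (302,305,308,311,314)])
```

```text
222 [(np.int64(22), np.int64(-13), np.int64(149)), (np.int64(26), np.int64(-9), np.int64(151)), (np.int64(23), np.int64(-2), np.int64(147)), (np.int64(25), np.int64(3), np.int64(148)), (np.int64(-99), np.int64(50), np.int64(39))]
224 [(np.int64(-90), np.int64(19), np.int64(48)), (np.int64(16), np.int64(-6), np.int64(138)), (np.int64(17), np.int64(0), np.int64(138)), (np.int64(-94), np.int64(41), np.int64(40)), (np.int64(-92), np.int64(47), np.int64(39))]
226 [(np.int64(-18), np.int64(-2), np.int64(106)), (np.int64(-15), np.int64(3), np.int64(107)), (np.int64(-14), np.int64(9), np.int64(105)), (np.int64(-10), np.int64(14), np.int64(108)), (np.int64(-85), np.int64(45), np.int64(40))]
228 [(np.int64(-11), np.int64(-4), np.int64(106)), (np.int64(-9), np.int64(2), np.int64(106)), (np.int64(-8), np.int64(7), np.int64(106)), (np.int64(-4), np.int64(12), np.int64(108)), (np.int64(-4), np.int64(18), np.int64(106))]
230 [(np.int64(-6), np.int64(-5), np.int64(106)), (np.int64(-4), np.int64(0), np.int64(106)), (np.int64(-2), np.int64(5), np.int64(106)), (np.int64(1), np.int64(10), np.int64(107))
[... 3519 characters left out ...]
, np.int64(47)), (np.int64(21), np.int64(-9), np.int64(47)), (np.int64(23), np.int64(-4), np.int64(48)), (np.int64(23), np.int64(2), np.int64(46)), (np.int64(23), np.int64(8), np.int64(43))]
264 [(np.int64(19), np.int64(-15), np.int64(42)), (np.int64(22), np.int64(-10), np.int64(43)), (np.int64(22), np.int64(-4), np.int64(41)), (np.int64(25), np.int64(1), np.int64(42)), (np.int64(24), np.int64(8), np.int64(39))]
266 [(np.int64(21), np.int64(-16), np.int64(38)), (np.int64(25), np.int64(-11), np.int64(40)), (np.int64(26), np.int64(-5), np.int64(40)), (np.int64(30), np.int64(0), np.int64(41)), (np.int64(31), np.int64(5), np.int64(41))]<stdin>:6: RuntimeWarning: invalid value encountered in cast
```

View pics/crop0.png

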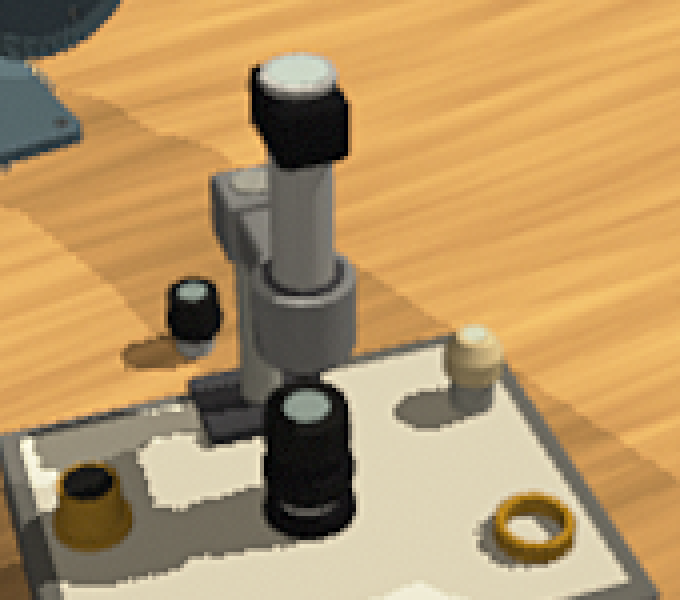

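Call:
jog_arm(motion=[{"tz": -30,"yaw": 8.1},{"tz": -35,"yaw": 8.1},{"tz": -40,"yaw": 8.1},{"tz": -25,"yaw": 8.1},{}], fingers=1, squeeze=90)

```text
invalid input
```

The crop confirms the large black eyepiece at scene (307,244) standing under the nose. Its eyecup top is at z of about 0.1065, so contact should come after roughly 33 mm of travel.

Call:
jog_arm(motion=[{"tx": 0,"ty": 0,"tz": -30,"yaw": 8.1},{"tx": 0,"ty": 0,"tz": -35,"yaw": 8.1},{"tx": 0,"ty": 0,"tz": -40,"yaw": 8.1},{"tx": 0,"ty": 0,"tz": -25,"yaw": 8.1}], fingers=1, squeeze=90)

```text
time: 0.6
position: [0.1891, -0.5167, 0.3631]
orientation: [3.121, -0.344, 0.001]
ft_force: [-0.1, -0.5, 0.2]
finger_gap: 0.0853
```

Call:
jog_arm(motion=[{"tx": 10,"ty": -25,"tz": 0,"yaw": 0},{"tx": 17,"ty": -45,"tz": 0,"yaw": 0},{"tx": 17,"ty": -45,"tz": 0,"yaw": 0},{"tx": 17,"ty": -45,"tz": 0,"yaw": 0},{"tx": 17,"ty": -45,"tz": 0,"yaw": 0},{"tx": 17,"ty": -45,"tz": 0,"yaw": 0},{"tx": 17,"ty": -45,"tz": 0,"yaw": 0},{"tx": 17,"ty": -45,"tz": 0,"yaw": 0},{"tx": 17,"ty": -45,"tz": 0,"yaw": 0},{"tx": 17,"ty": -45,"tz": 0,"yaw": 0}])

```text
time: 1.85
position: [0.4396, -0.1281, 0.3598]
orientation: [-3.123, 0.332, 0.003]
ft_force: [0.7, -0.8, -0.5]
finger_gap: 0.0854
```

```bash
cat > tgt.py <<'E'
from h import *
import sys
from scipy.spatial.transform import Rotation as Ro
s=sense();P=np.array(s["position"]);R=Ro.from_rotvec(s["orientation"]).as_matrix()
tgt=np.array([float(a) for a in sys.argv[1:4]])
print("t",s["time"],"P",P.round(4),"tool x ang",np.degrees(np.arctan2(R[1,0],R[0,0])).round(2),"shift mm",((tgt-P)@R*1000).round(1),"F",np.round(s["ft_force"],2),"M",np.round(s["moment"],2),"gap",round(s["finger_gap"],4),"q6",s["q"][5])
E
python3 tgt.py .5432 .0288 .363
```

```text
t 1.85 P [ 0.4396 -0.1281  0.3598] tool x ang -12.13 shift mm [  68.3 -175.1   -3.1] F [ 0.74 -0.78 -0.51] M [-0.04  0.01 -0.04] gap 0.0854 q6 1.2543365564555642
```

Call:
jog_arm(motion=[{"tx": 16,"ty": -42,"tz": 0,"yaw": 0},{"tx": 16,"ty": -42,"tz": 0,"yaw": 0},{"tx": 16,"ty": -40,"tz": 0,"yaw": 0},{"tx": 10,"ty": -28,"tz": -3,"yaw": 0},{"tx": 0,"ty": 0,"tz": 0,"yaw": 0},{"tx": 0,"ty": 0,"tz": 0,"yaw": 0}])

```text
time: 2.6
position: [0.5279, 0.0055, 0.3633]
orientation: [3.124, -0.334, -0.004]
ft_force: [0.3, -0.1, -0.4]
finger_gap: 0.0852
```

```bash
python3 tgt.py .5432 .0288 .363
cat > wr.py <<'E'
from h import *
import sys
from scipy.spatial.transform import Rotation as Ro
n=sys.argv[1]
s=sense();p,d=capture("wrist");m=camera_model("wrist")
T=np.array(m["T_tool_cam"]);Rt=Ro.from_rotvec(s["orientation"]).as_matrix();W=np.eye(4);W[:3,:3]=Rt;W[:3,3]=s["position"]
C=W@T;R=C[:3,:3].T;t=-R@C[:3,3]
X=cloud(m,d,R,t);np.savez(f"pics/{n}.npz",p=p,d=d,X=X);cv2.imwrite(f"pics/{n}.png",p[:,:,::-1])
Z=X[...,2];near=np.hypot(X[...,0]-.543,X[...,1]-.029)<.045
for lo,hi in [(.28,.2895),(.2895,.30),(.18,.193)]:
    mk=((Z>lo)&(Z<hi)&near).astype(np.uint8);mk=cv2.morphologyEx(mk,cv2.MORPH_OPEN,np.ones((3,3)))
    q=X[mk>0]
    if len(q)>20: print(lo,hi,len(q),np.median(q,0).round(4),cv2.minAreaRect(q[:,:2].astype(np.float32)*1000))
E
python3 wr.py w1
```

```text
t 2.6 P [0.5279 0.0055 0.3633] tool x ang -12.19 shift mm [ 10.1 -26.    0.2] F [ 0.31 -0.1  -0.39] M [-0.04  0.03 -0.02] gap 0.0852 q6 1.5827554208647339
0.28 0.2895 1378 [0.5536 0.0261 0.2845] ((543.8660888671875, 29.049726486206055), (32.8452033996582, 44.39904022216797), 77.38304138183594)
0.18 0.193 630 [0.5565 0.0175 0.1854] ((549.8657836914062, 22.265380859375), (47.321197509765625, 28.6713809967041), 43.452247619628906)
```

View pics/w1.png

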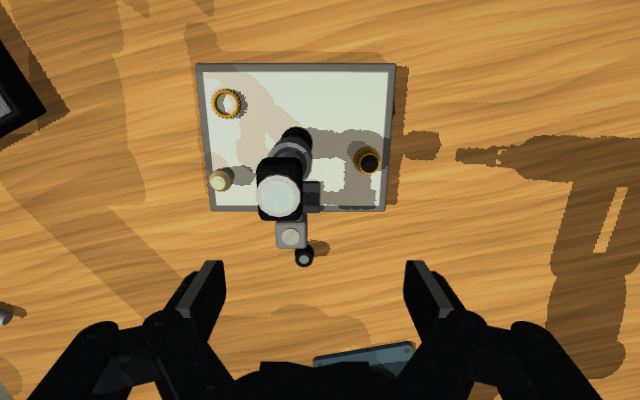

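The wrist view shows the head at (280,193), clear of both fingers, and the box is square to the picture. All three views agree on an axis at about (0.5435, 0.029) and a yaw of about -12.4°.

Call:
jog_arm(motion=[{"tx": 5,"ty": -13,"tz": 0,"yaw": 0.1},{"tx": 5,"ty": -13,"tz": 0,"yaw": 0.1},{"tx": 0,"ty": 0,"tz": 0,"yaw": 0},{"tx": 0,"ty": 0,"tz": 0,"yaw": 0}])

```text
time: 3.15
position: [0.5443, 0.0284, 0.3642]
orientation: [3.123, -0.341, -0.001]
ft_force: [-0.2, 0.0, -0.5]
finger_gap: 0.0855
```

```bash
python3 wr.py w2;python3 tgt.py .5435 .029 .25
```

```text
0.28 0.2895 1217 [0.5552 0.0277 0.2844] ((543.5946655273438, 29.13170051574707), (32.60227584838867, 44.92964172363281), 77.89883422851562)
0.18 0.193 545 [0.5575 0.0247 0.1854] ((555.4283447265625, 26.14678382873535), (46.45711898803711, 23.078712463378906), 77.50658416748047)
t 3.2 P [0.5442 0.0282 0.3642] tool x ang -12.49 shift mm [ -0.9  -0.6 114.2] F [ 1.61 -0.33 -0.71] M [ 0.04 -0.02  0.02] gap 0.0854 q6 1.6360596341744975
```

View pics/w2.png

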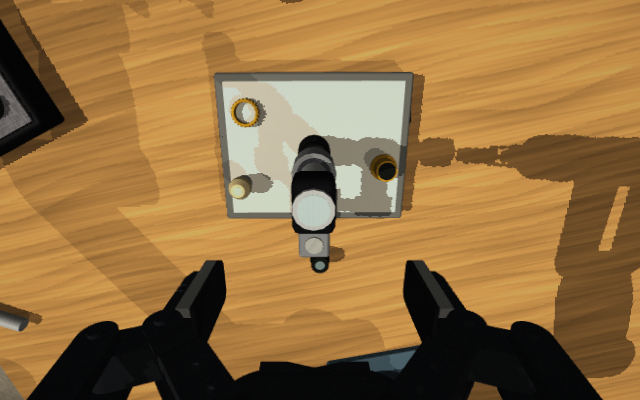

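The head is centred between the fingers (column 314). Now I descend.

Call:
jog_arm(motion=[{"tx": -0.5,"ty": -0.5,"tz": 25,"yaw": 0},{"tx": 0,"ty": 0,"tz": 30,"yaw": 0},{"tx": 0,"ty": 0,"tz": 30,"yaw": 0},{"tx": 0,"ty": 0,"tz": 17,"yaw": 0},{"tx": 0,"ty": 0,"tz": 10,"yaw": 0},{"tx": 0,"ty": 0,"tz": 0,"yaw": 0},{"tx": 0,"ty": 0,"tz": 0,"yaw": 0}])

```text
time: 4.08
position: [0.5444, 0.0287, 0.2533]
orientation: [3.123, -0.342, 0.003]
ft_force: [0.3, 0.7, 0.2]
finger_gap: 0.0855
```

```bash
python3 tgt.py .5435 .029 .252
```

```text
t 4.075 P [0.5444 0.0287 0.2533] tool x ang -12.51 shift mm [-0.9 -0.   1.3] F [0.27 0.66 0.2 ] M [ 0.01 -0.03 -0.03] gap 0.0855 q6 1.637174887449711
```

Call:
jog_arm(motion=[{"tx": -0.5,"ty": 0,"tz": 1,"yaw": 0},{"tx": 0,"ty": 0,"tz": 0,"yaw": 0},{"tx": 0,"ty": 0,"tz": 0,"yaw": 0},{"tx": 0,"ty": 0,"tz": 0,"yaw": 0},{"tx": 0,"ty": 0,"tz": 0,"yaw": 0},{"tx": 0,"ty": 0,"tz": 0,"yaw": 0}], fingers=-1, squeeze=30)

```text
time: 4.82
position: [0.5437, 0.0296, 0.2518]
orientation: [-3.122, 0.341, -0.002]
ft_force: [0.1, 5.8, 4.3]
finger_gap: 0.0333
```

```bash
python3 tgt.py .5435 .029 .252
```

```text
t 4.825 P [0.5437 0.0296 0.2518] tool x ang -12.48 shift mm [-0.1  0.6 -0.2] F [0.12 5.8  4.31] M [0.39 0.1  0.03] gap 0.0333 q6 1.6372758851391234
```

Call:
jog_arm(motion=[{"tx": 0,"ty": -0.5,"tz": 0,"yaw": 0},{"tx": 0,"ty": 0,"tz": 0,"yaw": 0},{"tx": 0,"ty": 0,"tz": 0,"yaw": 0}], squeeze=90)

```text
time: 5.2
position: [0.5436, 0.0296, 0.2511]
orientation: [-3.123, 0.342, 0.0]
ft_force: [2.5, 3.9, -0.9]
finger_gap: 0.0327
```

```bash
python3 tgt.py .5435 .029 .252
```

```text
t 5.2 P [0.5436 0.0296 0.2511] tool x ang -12.5 shift mm [ 0.   0.6 -0.9] F [ 2.55  3.92 -0.9 ] M [ 0.31 -0.31  0.06] gap 0.0327 q6 1.6382044655876857
```

Call:
jog_arm(motion=[{"tx": 0,"ty": 0,"tz": 0,"yaw": -3},{"tx": 0,"ty": 0,"tz": 0,"yaw": -5},{"tx": 0,"ty": 0,"tz": 0,"yaw": -6},{"tx": 0,"ty": 0,"tz": 0,"yaw": -6},{"tx": 0,"ty": 0,"tz": 0,"yaw": 0}])

```text
time: 5.82
position: [0.5434, 0.0296, 0.2511]
orientation: [-3.135, -0.204, 0.001]
ft_force: [1.1, 4.5, -1.0]
finger_gap: 0.0329
```

```bash
python3 tgt.py .5435 .029 .252
```

```text
t 5.825 P [0.5434 0.0296 0.2511] tool x ang 7.45 shift mm [ 0.   0.6 -0.9] F [ 1.12  4.54 -1.01] M [ 0.32 -0.28  0.27] gap 0.0329 q6 1.289935034335776
```

Call:
jog_arm(motion=[{"tx": 0,"ty": 0,"tz": 0,"yaw": -6},{"tx": 0,"ty": 0,"tz": 0,"yaw": -6},{"tx": 0,"ty": 0,"tz": 0,"yaw": -6},{"tx": 0,"ty": 0,"tz": 0,"yaw": -6},{"tx": 0,"ty": 0,"tz": 0,"yaw": -6},{"tx": 0,"ty": 0,"tz": 0,"yaw": -6},{"tx": 0,"ty": 0,"tz": 0,"yaw": -5},{"tx": 0,"ty": 0,"tz": 0,"yaw": 0},{"tx": 0,"ty": 0,"tz": 0,"yaw": 0}])

```text
time: 6.95
position: [0.5432, 0.0293, 0.2511]
orientation: [-2.866, -1.286, 0.002]
ft_force: [-0.3, 2.2, -0.4]
finger_gap: 0.033
```

```bash
python3 tgt.py .5435 .029 .252;python3 wr.py w3
```

```text
t 6.95 P [0.5432 0.0293 0.2511] tool x ang 48.35 shift mm [-0.   0.5 -0.9] F [-0.33  2.22 -0.43] M [0.56 0.22 0.08] gap 0.033 q6 0.5759868603068949
0.28 0.2895 7178 [0.547  0.0344 0.2876] ((544.383056640625, 29.94007110595703), (49.70289611816406, 50.4263801574707), 89.63681030273438)
0.2895 0.3 1465 [0.5367 0.0402 0.2965] ((544.5886840820312, 31.027389526367188), (23.97593879699707, 85.7586441040039), 48.34231948852539)
0.18 0.193 1582 [0.5544 0.0406 0.1855] ((548.26953125, 34.61590576171875), (34.05474853515625, 46.67416763305664), 47.80126953125)
```

View pics/w3.png

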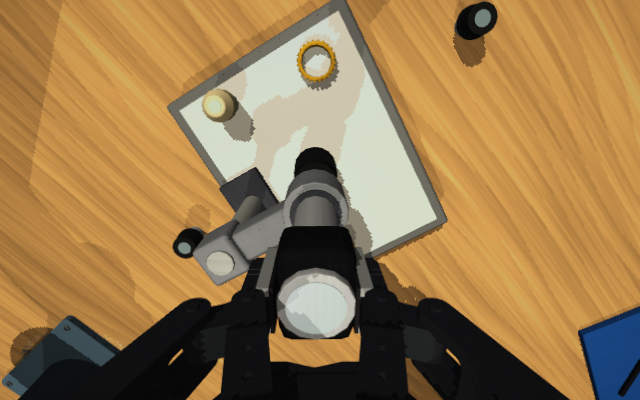

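The head has turned 60.8° with the gripper, with no slip visible (head at (315,285), flush between the pads). Now I slide it down 26 mm, then creep.

Call:
jog_arm(motion=[{"tx": 0,"ty": 0,"tz": 3,"yaw": 0},{"tx": 0,"ty": 0,"tz": 5,"yaw": 0},{"tx": 0,"ty": 0,"tz": 6,"yaw": 0},{"tx": 0,"ty": 0,"tz": 6,"yaw": 0},{"tx": 0,"ty": 0,"tz": 4,"yaw": 0},{"tx": 0,"ty": 0,"tz": 2,"yaw": 0}])

```text
time: 7.75
position: [0.5433, 0.0294, 0.2249]
orientation: [-2.864, -1.29, 0.001]
ft_force: [-2.5, 0.7, 1.8]
finger_gap: 0.0328
```

```bash
python3 tgt.py .5435 .029 .252
```

```text
t 7.75 P [0.5433 0.0294 0.2249] tool x ang 48.49 shift mm [ -0.2   0.4 -27.1] F [-2.51  0.71  1.85] M [0.29 0.76 0.04] gap 0.0328 q6 0.5736220133178201
```

Call:
jog_arm(motion=[{"tx": 0,"ty": 0,"tz": 0,"yaw": 0},{"tx": 0,"ty": 0,"tz": 0,"yaw": 0}])

```text
time: 8.0
position: [0.5432, 0.0294, 0.2247]
orientation: [-2.864, -1.29, 0.002]
ft_force: [-2.3, 0.1, -4.3]
finger_gap: 0.0323
```

```bash
python3 tgt.py .5435 .029 .252; python3 -c "
from h import *
p,d=capture('scene');cv2.imwrite('pics/s2.png',cv2.resize(p[130:280,230:400,::-1],None,fx=4,fy=4)[:600,:680])"
```

```text
t 8.0 P [0.5432 0.0294 0.2247] tool x ang 48.5 shift mm [ -0.2   0.5 -27.3] F [-2.31  0.06 -4.31] M [0.18 0.44 0.05] gap 0.0323 q6 0.5735557001900469
```

View pics/s2.png

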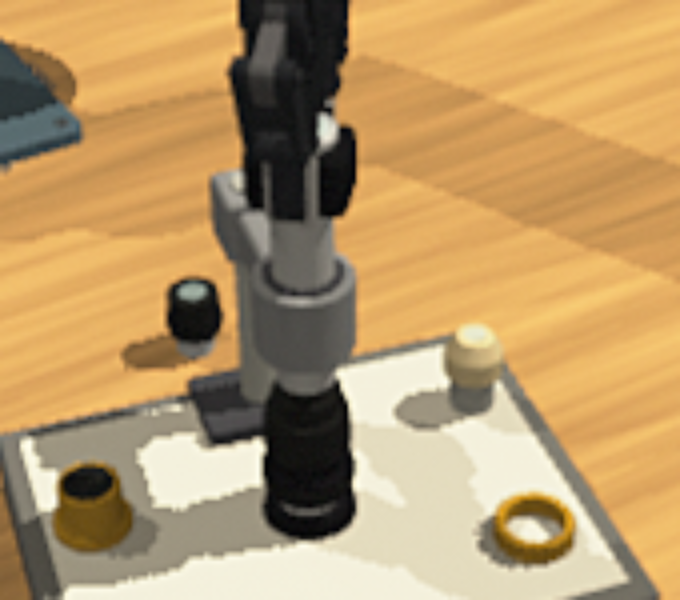

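The nose is now about 6–7 mm above the eyecup, by geometry. I'll creep in small steps and watch the force.

Call:
jog_arm(motion=[{"tx": 0,"ty": 0,"tz": 1,"yaw": 0},{"tx": 0,"ty": 0,"tz": 1,"yaw": 0},{"tx": 0,"ty": 0,"tz": 0.5,"yaw": 0},{"tx": 0,"ty": 0,"tz": 0.5,"yaw": 0}])

```text
time: 8.55
position: [0.5433, 0.0295, 0.2224]
orientation: [-2.864, -1.29, 0.0]
ft_force: [-3.9, 0.9, 0.6]
finger_gap: 0.0328
```

Call:
jog_arm(motion=[{"tx": 0,"ty": 0,"tz": 0.5,"yaw": 0},{"tx": 0,"ty": 0,"tz": 0.5,"yaw": 0}])

```text
time: 8.8
position: [0.5433, 0.0295, 0.2212]
orientation: [-2.864, -1.29, 0.001]
ft_force: [-5.5, 0.5, 1.5]
finger_gap: 0.033
```

```bash
python3 tgt.py .5435 .029 .252
```

```text
t 8.8 P [0.5433 0.0295 0.2212] tool x ang 48.5 shift mm [ -0.3   0.4 -30.8] F [-5.5   0.48  1.51] M [ 0.31  1.13 -0.03] gap 0.033 q6 0.5735630201252842
```

Call:
jog_arm(motion=[{"tx": -0.2,"ty": -0.2,"tz": 0.5,"yaw": 0},{"tx": 0,"ty": 0,"tz": 0.5,"yaw": 0}])

```text
time: 9.05
position: [0.5433, 0.0295, 0.2206]
orientation: [2.864, 1.29, 0.001]
ft_force: [-4.7, 0.5, 4.5]
finger_gap: 0.033
```

Call:
jog_arm(motion=[{"tx": 0,"ty": 0,"tz": 0.5,"yaw": 0},{"tx": 0,"ty": 0,"tz": 0.5,"yaw": 0}])

```text
time: 9.3
position: [0.5433, 0.0295, 0.2199]
orientation: [2.864, 1.29, 0.001]
ft_force: [-4.8, -0.3, 7.2]
finger_gap: 0.0327
```

Call:
jog_arm(motion=[{"tx": 0,"ty": 0,"tz": -0.6,"yaw": 0}])

```text
time: 9.43
position: [0.5433, 0.0295, 0.2199]
orientation: [2.864, 1.29, 0.0]
ft_force: [-3.9, 0.4, 0.2]
finger_gap: 0.0328
```

```bash
python3 tgt.py .5435 .029 .252
```

```text
t 9.425 P [0.5433 0.0295 0.2199] tool x ang 48.5 shift mm [ -0.2   0.5 -32.1] F [-3.93  0.43  0.16] M [0.26 0.98 0.01] gap 0.0328 q6 0.5734878127653532
```

Call:
jog_arm(motion=[{"tx": 0,"ty": 0,"tz": -0.4,"yaw": 0},{"tx": 0,"ty": 0,"tz": 0,"yaw": 0}])

```text
time: 9.68
position: [0.5433, 0.0295, 0.22]
orientation: [-2.864, -1.29, 0.0]
ft_force: [-3.1, 0.0, -0.4]
finger_gap: 0.0327
```

```bash
python3 tgt.py .5435 .029 .252
```

```text
t 9.675 P [0.5433 0.0295 0.22  ] tool x ang 48.5 shift mm [ -0.2   0.5 -32. ] F [-3.14  0.03 -0.42] M [0.19 0.91 0.05] gap 0.0327 q6 0.573452011677685
```

Call:
jog_arm(motion=[{"tx": 0,"ty": 0,"tz": -0.4,"yaw": 0},{"tx": 0,"ty": 0,"tz": 0,"yaw": 0}])

```text
time: 9.93
position: [0.5433, 0.0295, 0.2204]
orientation: [-2.864, -1.29, 0.0]
ft_force: [-1.6, -0.4, -1.6]
finger_gap: 0.0328
```

```bash
python3 tgt.py .5435 .029 .252
```

```text
t 9.925 P [0.5433 0.0295 0.2204] tool x ang 48.5 shift mm [ -0.2   0.5 -31.6] F [-1.64 -0.37 -1.63] M [0.16 0.71 0.  ] gap 0.0328 q6 0.5734988228341692
```

Estimated nose force is about 3.5–5 N (0.9 mm compression by position). Now I lock it, in two halves.

Call:
jog_arm(motion=[{"tx": 0,"ty": 0,"tz": 0,"yaw": 3},{"tx": 0,"ty": 0,"tz": 0,"yaw": 5},{"tx": 0,"ty": 0,"tz": 0,"yaw": 5},{"tx": 0,"ty": 0,"tz": 0,"yaw": 3},{"tx": 0,"ty": 0,"tz": 0,"yaw": 0}])

```text
time: 10.55
position: [0.5433, 0.0296, 0.2204]
orientation: [-3.016, -0.88, -0.0]
ft_force: [-1.5, -0.6, -4.1]
finger_gap: 0.0326
```

```bash
python3 tgt.py .5435 .029 .252
```

```text
t 10.55 P [0.5433 0.0296 0.2204] tool x ang 32.53 shift mm [ -0.2   0.6 -31.6] F [-1.52 -0.63 -4.07] M [ 0.31  0.56 -0.04] gap 0.0326 q6 0.8522518373210828
```

Call:
jog_arm(motion=[{"tx": 0,"ty": 0,"tz": 0.3,"yaw": 0},{"tx": 0,"ty": 0,"tz": 0,"yaw": 4},{"tx": 0,"ty": 0,"tz": 0,"yaw": 5},{"tx": 0,"ty": 0,"tz": 0,"yaw": 4},{"tx": 0,"ty": 0,"tz": 0,"yaw": 0}])

```text
time: 11.18
position: [0.5433, 0.0295, 0.2204]
orientation: [3.096, 0.534, 0.0]
ft_force: [-1.9, -1.5, -2.3]
finger_gap: 0.0323
```

```bash
python3 tgt.py .5435 .029 .252
```

```text
t 11.175 P [0.5433 0.0295 0.2204] tool x ang 19.57 shift mm [ -0.    0.5 -31.6] F [-1.94 -1.49 -2.27] M [0.39 0.53 0.01] gap 0.0323 q6 1.0783040839324107
```

Call:
jog_arm(motion=[{"tx": 0,"ty": 0,"tz": 0.2,"yaw": 4},{"tx": 0,"ty": 0,"tz": 0,"yaw": 6},{"tx": 0,"ty": 0,"tz": 0,"yaw": 6},{"tx": 0,"ty": 0,"tz": 0,"yaw": 6},{"tx": 0,"ty": 0,"tz": 0,"yaw": 6},{"tx": 0,"ty": 0,"tz": 0,"yaw": 4},{"tx": 0,"ty": 0,"tz": 0,"yaw": 1},{"tx": 0,"ty": 0,"tz": 0,"yaw": 0},{"tx": 0,"ty": 0,"tz": 0,"yaw": 0}])

```text
time: 12.3
position: [0.5438, 0.0293, 0.2204]
orientation: [3.12, -0.367, 0.002]
ft_force: [0.9, -1.0, -2.7]
finger_gap: 0.0329
```

```bash
python3 tgt.py .5435 .029 .252
```

```text
t 12.3 P [0.5438 0.0293 0.2204] tool x ang -13.43 shift mm [ -0.2   0.4 -31.6] F [ 0.87 -0.98 -2.66] M [ 0.16 -0.19  0.22] gap 0.0329 q6 1.6542705956147374
```

It is locked against the stop and the height is unchanged (0.2204). I release and retreat upward.

Call:
jog_arm(motion=[{"tx": 0,"ty": 0,"tz": 0,"yaw": -0.8},{"tx": 0,"ty": 0,"tz": 0,"yaw": 0},{"tx": 0,"ty": 0,"tz": 0,"yaw": 0}], squeeze=20)

```text
time: 12.68
position: [0.5438, 0.0293, 0.2204]
orientation: [3.122, -0.348, 0.002]
ft_force: [2.8, -2.2, -3.2]
finger_gap: 0.0325
```

Call:
jog_arm(motion=[{"tx": 0,"ty": 0,"tz": 0,"yaw": 0},{"tx": 0,"ty": 0,"tz": 0,"yaw": 0},{"tx": 0,"ty": 0,"tz": 0,"yaw": 0},{"tx": 0,"ty": 0,"tz": 0,"yaw": 0},{"tx": 0,"ty": 0,"tz": 0,"yaw": 0},{"tx": 0,"ty": 0,"tz": 0,"yaw": 0}], fingers=1)

```text
time: 13.42
position: [0.5432, 0.0295, 0.2202]
orientation: [-3.122, 0.347, 0.0]
ft_force: [-0.1, -0.4, 0.4]
finger_gap: 0.0852
```

```bash
python3 tgt.py .5435 .029 .252
```

```text
t 13.425 P [0.5432 0.0295 0.2202] tool x ang -12.7 shift mm [  0.4   0.5 -31.8] F [-0.07 -0.43  0.39] M [-0.01  0.03 -0.01] gap 0.0852 q6 1.6415760297520083
```

Call:
jog_arm(motion=[{"tx": 0,"ty": 0,"tz": -15,"yaw": 0},{"tx": 0,"ty": 0,"tz": -35,"yaw": 0},{"tx": 0,"ty": 0,"tz": -45,"yaw": 0},{"tx": 0,"ty": 0,"tz": -35,"yaw": 0},{"tx": 0,"ty": 0,"tz": -10,"yaw": 0},{"tx": 0,"ty": 0,"tz": 0,"yaw": 0},{"tx": 0,"ty": 0,"tz": 0,"yaw": 0}])

```text
time: 14.3
position: [0.5426, 0.0296, 0.3586]
orientation: [-3.122, 0.348, 0.005]
ft_force: [-0.2, -0.0, -0.4]
finger_gap: 0.0855
```

```bash
python3 tgt.py .5435 .029 .252
cat > chk.py <<'E'
from h import *
from scipy.spatial.transform import Rotation as Ro
s=sense();p,d=capture("wrist");m=camera_model("wrist")
W=np.eye(4);W[:3,:3]=Ro.from_rotvec(s["orientation"]).as_matrix();W[:3,3]=s["position"]
C=W@np.array(m["T_tool_cam"]);R=C[:3,:3].T;X=cloud(m,d,R,-R@C[:3,3]);cv2.imwrite("pics/w9.png",p[:,:,::-1])
near=np.hypot(X[...,0]-.5435,X[...,1]-.029)<.045
mk=((X[...,2]>.24)&(X[...,2]<.2575)&near).astype(np.uint8);mk=cv2.morphologyEx(mk,cv2.MORPH_OPEN,np.ones((3,3)));q=X[mk>0]
print("head",len(q),np.median(q,0).round(4),cv2.minAreaRect(q[:,:2].astype(np.float32)*1000))
for lo in np.arange(.245,.268,.002): print(round(lo,3),((X[...,2]>lo)&(X[...,2]<lo+.002)&near).sum(),end="; ")
p,d=capture("scene");X=cloud(camera_model("scene"),d)
cv2.imwrite("pics/s9.png",cv2.resize(p[150:270,240:380,::-1],None,fx=5,fy=5,interpolation=cv2.INTER_NEAREST))
p0=np.load("pics/scene0.npz")["p"]
df=np.abs(p.astype(int)-p0).max(2)
for n,(u,v) in dict(bushing=(253,256),ortho=(348,222),ring=(363,262),eyep=(307,252)).items(): print(n,"changed px",(df[v-14:v+14,u-14:u+14]>60).sum())
E
python3 chk.py
```

```text
t 14.3 P [0.5426 0.0296 0.3586] tool x ang -12.7 shift mm [  1.3   0.3 106.6] F [-0.23 -0.01 -0.38] M [0.   0.01 0.01] gap 0.0855 q6 1.6415960000603589
head 950 [0.5582 0.0269 0.2522] ((543.6080932617188, 29.377460479736328), (33.59477615356445, 46.29452896118164), 77.72318267822266)
0.245 28; 0.247 88; 0.249 136; 0.251 390; 0.253 209; 0.255 174; 0.257 959; 0.259 51; 0.261 0; 0.263 0; 0.265 0; 0.267 0; bushing changed px 0
ortho changed px 0
ring changed px 0
eyep changed px 0
```

View pics/s9.png

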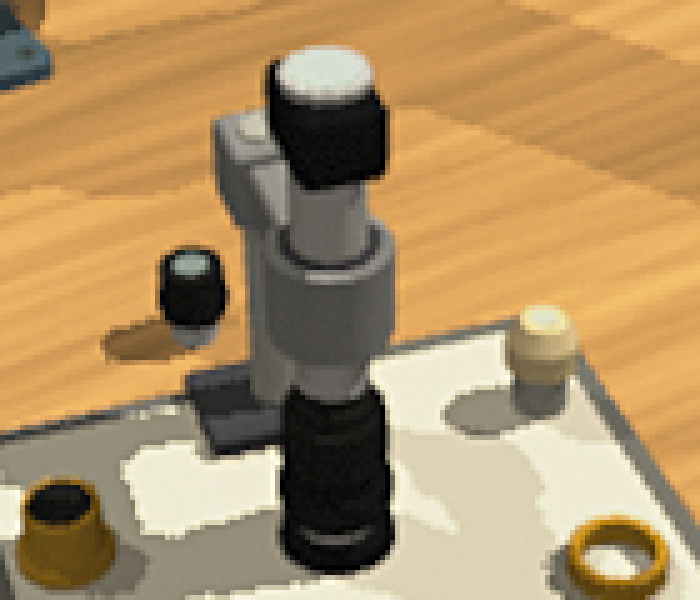

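View pics/w9.png

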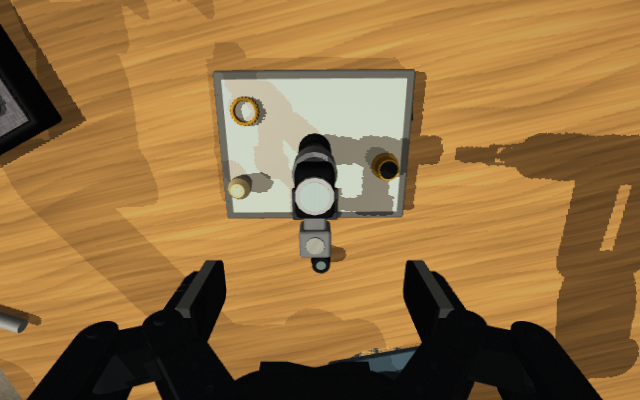

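The final pictures show the head square to the stand. The wrist view gives a yaw of 77.7°, against 77.4–77.9° when it was locked at the start. The nose sits on the eyecup at about (335,395) in the crop, the gripper is clear, and the bystanders are pixel-identical to the start.

```bash
python3 -c "
from bench import *
print(hand_in())"
```

```text
the job is handed in; nothing more can be done
None
```

The loupe is set on the black eyepiece and locked, and the gripper has let go. I handed the job in at about 14.4 s; no verdict was reported.

- **Unlock:** I gripped the head across its long faces and twisted it 61° anticlockwise.
- **Lower:** I slid it down about 31 mm until the wrist force showed the nose touching the eyecup. The force then rose at about 4 N/mm, which matches the rubber. The peak nose force was about 5.5 N, so I backed off to about 0.9 mm of compression.
- **Lock:** I twisted it back to the clockwise stop, and the height stayed at 0.2204 m throughout. I then let go and raised the gripper clear.

**Last checks:**
- The head's yaw matches its locked direction from the start to within about 0.3°.
- The eyepiece, cream eyepiece, bushing and ring show no changed pixels against the first scene picture.
- The gripper is about 10 cm above the head.

**Less certain:** I could only infer the final nose force. Compression gives about 3.6 N; wrist force readings allowed roughly 2.4–5 N. All of these are inside the 0.5–8 N limits. Contact came about 2 mm higher than the depth camera predicted, which is within its calibration error.

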